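# Clear the block plane off a tool box and hold its lid open for fitting the stay

### The arm

A 6-joint arm with a two-finger parallel gripper is mounted at the origin on the work surface. World frame = base frame: x ahead of the robot, y to its left, z up, the work surface at z = 0. Lengths are in m, angles in rad, forces in N, time in s.
With the tool pointing down it reaches from about 0.225 to 0.875 m from the base axis. Payload 3.4 kg.
Tool frame: the origin (TCP) lies at the very end of the fingers, on their centre line; the grasp point (between the pads) lies 19 mm behind it; z points along the fingers, y is the direction in which the jaws open and shut (so a half turn about z gives the same grasp; the last joint's range is limited). The gripper opens to 85 mm and grips with 20 to 120 N. Pads are 22 mm wide; open, the fingers measure 114 mm over their backs; the gripper's body (76 mm by 85 mm) begins 54 mm behind the grasp point. The pads swing forward as they close: fully open they stand 13 mm farther back than shut.
Start: joints at [1.036, 0.276, 1.505, -0, 1.361, -0.121], TCP at [0.231, 0.526, 0.231] pointing down, gripper open.
Joint ranges: [-2.89, 2.89], [-0.75, 2.08], [0.22, 2.7], [-1.18, 4.32], [0.11, 2.71], [-2.7, 2.7]. Speed limits (rad/s): [2.57, 2.57, 3.14, 3.14, 3.14, 3.14].

### API

Orientations are given as a unit quaternion [w, x, y, z].
In Python, from rig import manip, eyes gives the robot as it stands. The module is installed in compiled form; this text tells all that it offers.
- The arm moves only by the tool servo_tool, never from a script. Its argument "deltas" is one flat list of numbers, 6 for each row, row after row: the shift along the tool's x, y, z in cm, then the turn, a rotation vector about the tool's x, y, z in degrees. A call has 1 to 20 rows; each row shifts and turns the pose as measured when the row begins, along the tool's axes as they then stand; what a row does not reach is not made up. A row lasts 1/10 s, in which the tool goes at most 50 mm and 8.59 degrees, less where a joint would pass 70% of its speed; a pose out of reach is approached as far as the arm can. A call with a gripper value outside its range is refused whole. "jaw" is the finger opening in cm, from 0 to 8.54, set as the call begins (left out, the last holds). The fingers move at their own pace and stop on an object; "grip_force" is the grip in N (left out, the last holds). Time passes only in rows, so rows that do not move let the fingers close. It gives the time, the measured TCP pose, the force and the opening at its end, in the units of the state.
- manip.get_state(): the state, without advancing time (a new reading comes with each control period).
- eyes.get_image(name): name is "scene" or "top"; returns (picture, depth): 480x640x3 uint8, red, green, blue; 480x640 float32, m along the optical axis (not along the pixel's ray), 0 where there is no reading.
- eyes.get_calibration(name): a dict with "camera_matrix" (3x3 intrinsics, pixels), "rvec" (rotation vector, rad) and "tvec" (3), from world to camera coordinates, as OpenCV has them. Camera axes: x right, y down, z forward; pixel columns grow to the right and rows downward; lengths in m; the calibration is good to about 2 mm. A picture is of the moment at which its call begins. get_calibration takes no time and is no camera call.
- manip.sign_off(): hands the job in, once; it reports no verdict.
The state is a dict: "clock": time; "qpos": joint angles; "qd": joint speeds; "effort": joint torques, N m; "position": TCP position; "ee_rot": TCP orientation; "contact_force": force on the tool from outside, world axes, zero at the start; "moment": the same for the moment, N m; "width": finger opening in m.
Only numpy, scipy, OpenCV 4.12 (cv2) and the standard library are available. Lean on these libraries where they do the work, as an engineer would, in place of code of your own. Each camera call takes 0.05 s, during which the arm holds its last target.

### The job

Help me fit the lid stay to the pine tool box: take the block plane off the closed lid and set it down, without dropping it, sole down and wholly on the grey bench mat, touching nothing there, and leave the chisel, screwdriver and screw tin where they lie. Then lift the lid by its steel handle and hold it still, open 60 degrees from closed; it falls shut if let go, so do not let it slam. Finish while you are still holding it there by the handle.

Things in the scene. Friction and masses are not known exactly. Their poses are not given: they have to be found in the camera images.
- box: Pine tool box standing fixed on the bench, 190 (x) by 360 (y) by 125 mm high without its lid; origin: centre of its underside. Its front faces its own -x, towards the robot. The closed lid's flat top is 141 mm above the bench and overhangs the front by 16 mm and each side by 16 mm.
- lid: The wooden lid (about 0.6 to 1 kg), 206 by 392 mm, 16 mm thick, with a skirt hanging 24 mm below the panel round its front and sides. Origin on the hinge line, at the middle of the box's back upper edge (in the box frame x +95, y 0, z 125 mm). Closed, its axes are parallel to the box's; the panel reaches from the origin to x = -206 mm and from z = 0 to +16 mm, and it turns with the lid about its y axis.
- lid_hinge (a joint): Opening angle of the lid in rad: 0 closed, growing as the front edge goes up and back towards +x of the box; stops at 1.75. 60 degrees is 1.047. Hinge line along the box's y axis through the origin of lid. It moves freely, has no spring or stay, and falls shut from any angle below 90 degrees.
- handle: Dark steel D-shaped pull handle on the front of the lid's skirt, part of the lid: a round bar 10 mm thick and 110 mm long, parallel to the box's y axis, on two legs at its ends, standing 40 mm (to the bar's centre line) out from the skirt, so there is a clear gap of 35 mm behind the bar. Its origin is on the skirt's face in the middle of the handle, axes those of the lid.
- handle_mid (a point): Middle of the handle's bar, on its centre line. In the lid's frame at x -246, y 0, z -4 mm: 121 mm above the bench when closed, about 336 mm at 60 degrees.
- plane: Iron block plane with bright cap and brass front knob, lying sole down on the lid, 160 long (its x, toe to +x) by 50 wide (its y) by 48 mm high, 0.5 to 0.9 kg; origin: centre of the sole. Loose.
- plane_center (a point): Centre of the plane, 24 mm above its sole, axes those of the plane. The cheeks are flat, parallel and 50 mm apart from 5 to 33 mm above the sole and from 60 mm behind to 44 mm ahead of the centre: grip across them (along the plane's y).
- plane_toe_l (a point): The front left corner of the plane's sole (in the plane's frame x + 80, y + 25 mm, z 0).
- plane_toe_r (a point): The front right corner of the plane's sole (in the plane's frame x + 80, y - 25 mm, z 0).
- plane_heel_l (a point): The back left corner of the plane's sole (in the plane's frame x - 80, y + 25 mm, z 0).
- plane_heel_r (a point): The back right corner of the plane's sole (in the plane's frame x - 80, y - 25 mm, z 0).
- mat: Grey bench mat, fixed, flat, 300 (x) by 260 (y) by 4 mm thick; origin: centre of its underside. Its far part (beyond about x +75 mm in its own frame) has the chisel on it; the near part is free.
- chisel: Wood chisel with a blue handle, 240 mm long and 26 mm thick, lying roughly across the far part of the mat (its x axis along its length). Leave it alone.
- screwdriver: Red-handled screwdriver, 200 mm long and 26 mm thick, lying on the bench in front of the box, lengthwise along the box's front. Leave it alone.
- screw_tin: Open round tin of screws, 76 mm across and 42 mm high, standing on the bench just off the mat's near edge; origin: centre of its underside. Leave it alone.

How it is judged:
On the way, in this order (a step that is already met when the one before it is completed fails the run):
1. the plane lies sole down, wholly on the mat, clear of the chisel, released and at rest, and the lid is still closed (x of plane_toe_l in the frame of mat between -0.153 and 0.153 m and y of plane_toe_l in the frame of mat between -0.133 and 0.133 m and x of plane_toe_r in the frame of mat between -0.153 and 0.153 m and y of plane_toe_r in the frame of mat between -0.133 and 0.133 m and x of plane_heel_l in the frame of mat between -0.153 and 0.153 m and y of plane_heel_l in the frame of mat between -0.133 and 0.133 m and x of plane_heel_r in the frame of mat between -0.153 and 0.153 m and y of plane_heel_r in the frame of mat between -0.133 and 0.133 m and z of plane_center in the frame of mat below 0.034 m and angle between plane_center's own z axis and vertical below 0.12 rad and linear speed of plane below 0.03 m/s and contact force between plane and anything else above 2 N and contact force between the fingers and plane below 0.1 N and contact force between plane and chisel below 0.1 N and value of joint lid_hinge below 0.1 rad), for 0.2 s.
2. the lid is held still by its handle at 60 degrees (give or take 5) (value of joint lid_hinge between 0.96 and 1.134 rad and velocity of joint lid_hinge between -0.08 and 0.08 rad/s and contact force between the fingers and handle above 0.5 N), for 0.5 s.
At the end, for the whole second after the job is handed in: The fingers hold the lid by its handle (at least 0.5 N on it), still, at 60 degrees from closed give or take 5 degrees (0.96 to 1.134 rad); the plane lies at rest on the mat, sole down, all four corners of its sole over the mat (3 mm allowed), touching neither the chisel nor the fingers (all of step 2 and x of plane_toe_l in the frame of mat between -0.153 and 0.153 m and y of plane_toe_l in the frame of mat between -0.133 and 0.133 m and x of plane_toe_r in the frame of mat between -0.153 and 0.153 m and y of plane_toe_r in the frame of mat between -0.133 and 0.133 m and x of plane_heel_l in the frame of mat between -0.153 and 0.153 m and y of plane_heel_l in the frame of mat between -0.133 and 0.133 m and x of plane_heel_r in the frame of mat between -0.153 and 0.153 m and y of plane_heel_r in the frame of mat between -0.133 and 0.133 m and z of plane_center in the frame of mat below 0.034 m and angle between plane_center's own z axis and vertical below 0.12 rad and linear speed of plane below 0.03 m/s and contact force between plane and anything else above 2 N and contact force between the fingers and plane below 0.1 N and contact force between plane and chisel below 0.1 N); the arm keeps its last pose, push and grip.
It fails at once if the chisel, the screwdriver or the screw tin is moved by more than 20 mm (distance of any of chisel, screwdriver, screw_tin from where it was at the start of the episode above 0.02 m).
It fails at once if the plane is let go in the air, more than 25 mm above the mat (dropped) (z of plane_center in the frame of mat above 0.053 m and distance of plane from where it was at the start of the episode above 0.03 m and contact force between the fingers and plane below 0.05 N and contact force between plane and lid below 0.05 N).
It fails at once if the lid is raised while the plane is still on it (value of joint lid_hinge above 0.1 rad and contact force between plane and lid above 0.2 N).
It fails at once if the lid is let fall (closes faster than 3.5 rad/s, as from a drop of about 5 degrees) (velocity of joint lid_hinge below -3.5 rad/s).
It also fails if it takes over 64 s, if anything falls off the work surface, if the arm or the gripper's body presses on something with over 40 N, if the wrist force passes 120 N, or if a joint passes its speed limit or range.

## Working session

There is one attempt and no reset: what is moved stays moved. The work goes in short steps, Python scripts to look and compute and a tool call to move; the robot and the scene stay as the last step left them, time stands still between calls to the robot, and variables do not carry over. Pictures are saved under pics/ and viewed, and the job is handed in when it is done.

Besides the shell and the picture viewer there is one more tool, called after "Call:" as name(argument=value, ...) on one line, values as JSON. servo_tool: Moves the arm, as the interface text tells. Its arguments: {"type":"object","properties":{"deltas":{"type":"array","items":{"type":"number"}},"jaw":{"type":"number"},"grip_force":{"type":"number"}},"required":["deltas"]}

```bash
mkdir -p pics
python3 - <<'E'
from rig import manip, eyes
import cv2,numpy as np
s=manip.get_state();print(s)
for n in("scene","top"):
    im,d=eyes.get_image(n);cv2.imwrite(f"pics/{n}0.png",im[:,:,::-1]);np.savez(f"{n}0.npz",im=im,d=d)
    c=eyes.get_calibration(n);print(n,c)
E
```

```text
{'clock': 0.0, 'qpos': array([ 1.03599267e+00,  2.76577862e-01,  1.50614393e+00, -2.39107145e-05,
        1.36068237e+00, -1.21009266e-01]), 'qd': array([-1.68603321e-03,  4.09362033e-04, -4.49854722e-05, -1.05134173e-03,
        1.94856428e-03,  3.31827643e-04]), 'effort': array([-1.58168357e-03, -4.16771543e+01, -2.45800978e+01, -8.65155052e-04,
        1.12753763e-02, -4.56017730e-06]), 'position': array([0.23094499, 0.5260035 , 0.23044517]), 'ee_rot': array([-2.80642478e-04,  2.05421727e-01,  9.78673129e-01, -8.61262289e-04]), 'contact_force': array([0.31270853, 0.52263192, 0.25114028]), 'moment': array([ 0.04093745, -0.02511693,  0.02335144]), 'width': 0.08502724599131846}
scene {'camera_matrix': array([[436.2780765 ,   0.        , 320.93769813],
       [  0.        , 436.2780765 , 240.14648537],
       [  0.        ,   0.        ,   1.        ]]), 'rvec': array([ 1.50289838,  2.18861354, -0.79082368]), 'tvec': array([ 0.21147923, -0.29333294,  1.29120867])}
top {'camera_matrix': array([[487.51348695,   0.        , 316.0730286 ],
       [  0.        , 487.51348695, 246.00828763],
       [  0.        ,   0.        ,   1.        ]]), 'rvec': array([ 2.15886373, -2.1195794 ,  0.1838854 ]), 'tvec': array([-0.02853625,  0.56323661,  1.20079126])}
```

View pics/scene0.png

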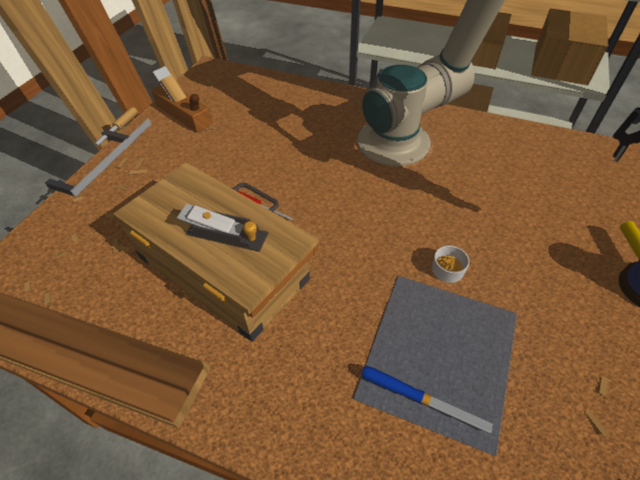

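View pics/top0.png

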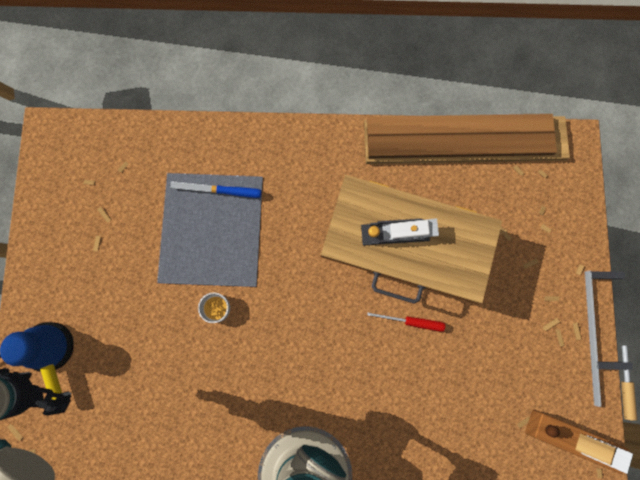

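The scene view shows the box at left with the plane on top, and the mat at right with the chisel and tin. In the top view (up is +x, left is +y), the lid corners are near (345,178), (500,218), (482,300) and (322,255). The plane runs from (362,232) at the knob/toe to (437,229), the handle bar is near (397,298), the mat spans about (160–262, 173–286), and the tin is at (213,308).

```bash
cat > h.py <<'E'
import numpy as np,cv2
from rig import manip,eyes
def cam(n):
    c=eyes.get_calibration(n);R=cv2.Rodrigues(c["rvec"])[0];return c["camera_matrix"],R,np.array(c["tvec"]).ravel()
def cloud(n,d):
    K,R,t=cam(n);v,u=np.mgrid[:480,:640]
    X=np.stack([(u-K[0,2])/K[0,0]*d,(v-K[1,2])/K[1,1]*d,d],-1)
    P=(X-t)@R;P[d==0]=np.nan;return P
def ray(n,uv,z):
    K,R,t=cam(n);uv=np.atleast_2d(uv).astype(float)
    D=np.c_[(uv-K[:2,2])/[K[0,0],K[1,1]],np.ones(len(uv))]@R;o=-R.T@t
    return o+D*((z-o[2])/D[:,2])[:,None]
def rect(n,mask,z):
    cs,_=cv2.findContours(mask.astype(np.uint8),cv2.RETR_EXTERNAL,cv2.CHAIN_APPROX_NONE)
    c=max(cs,key=cv2.contourArea)[:,0,:]
    p=ray(n,c,z)[:,:2]
    (cx,cy),(w,h),a=cv2.minAreaRect((p*1000).astype(np.float32))
    return dict(c=np.round((cx,cy),1),wh=np.round((w,h),1),ang=round(a,2),box=np.round(cv2.boxPoints(((cx,cy),(w,h),a)),0).tolist())
E
cat > m.py <<'E'
from h import *
for n in("top","scene"):
    f=np.load(n+"0.npz");im=f["im"];d=f["d"];P=cloud(n,d);z=P[...,2];x=P[...,0];y=P[...,1]
    hsv=cv2.cvtColor(im,cv2.COLOR_RGB2HSV)
    box=(x>.35)&(x<.85)&(y<.1)&(y>-.5)
    print(n)
    lid=box&(z>.128)&(z<.25); print("lid",rect(n,lid,.141), np.nanmedian(z[lid]))
    pl=box&(z>.152)&(z<.25); print("plane raw z>.152",pl.sum(), "maxz",np.nanmax(z[pl]))
    pts=P[pl][:,:2]*1000; print(" cloudrect",cv2.minAreaRect(pts.astype(np.float32)))
    mat=(x>.3)&(x<.9)&(y>0.08)&(y<.5)&(hsv[...,1]<80)&(z<.02); mat=cv2.morphologyEx(mat.astype(np.uint8),cv2.MORPH_CLOSE,np.ones((25,25)))
    mat=cv2.morphologyEx(mat,cv2.MORPH_OPEN,np.ones((15,15)))
    print("mat",rect(n,mat,.004))
    blue=(hsv[...,0]>105)&(hsv[...,0]<130)&(hsv[...,1]>150)&(x>.3)&(y>.05)&(y<.5); print("blue",rect(n,blue,.017))
    tin=(z>.03)&(z<.06)&(x>.3)&(x<.6)&(y>.1)&(y<.4);print("tin",rect(n,tin,.042))
    red=((hsv[...,0]<6)|(hsv[...,0]>174))&(hsv[...,1]>200)&(x>.25)&(x<.6)&(y<.1)&(y>-.45);print("red",rect(n,red,.013))
    ha=(z>.1)&(z<.135)&(x>.3)&(x<.6)&(y<.1)&(y>-.4)&(hsv[...,1]<110)&(hsv[...,2]<130)
    print("handle",rect(n,ha,.121),ha.sum())
E
python3 m.py
python3 - <<'E'
import cv2
im=cv2.imread('pics/top0.png');cv2.imwrite('pics/topc.png',cv2.resize(im[160:350,310:510],None,fx=4,fy=3.1,interpolation=2) if 0 else cv2.resize(im[170:345,315:510],None,fx=3.4,fy=3.4,interpolation=2))
E
```

```text
top
lid {'c': array([ 571.7, -245. ]), 'wh': array([392. , 213.4]), 'ang': 74.33, 'box': [[416.0, -405.0], [621.0, -463.0], [727.0, -85.0], [522.0, -27.0]]} 0.1406864515861007
plane raw z>.152 1358 maxz 0.19687146817667683
 cloudrect ((583.5504150390625, -216.67408752441406), (51.30214309692383, 157.99972534179688), 4.493529796600342)
mat {'c': array([567.4, 263.8]), 'wh': array([259.9, 390.7]), 'ang': 88.89, 'box': [[370.0, 138.0], [760.0, 130.0], [765.0, 390.0], [375.0, 397.0]]}
blue {'c': array([712.5, 191.3]), 'wh': array([117. ,  25.1]), 'ang': 85.26, 'box': [[695.0, 134.0], [720.0, 132.0], [730.0, 249.0], [705.0, 251.0]]}
tin {'c': array([403.1, 236.5]), 'wh': array([72.8, 72.7]), 'ang': 2.7, 'box': [[365.0, 271.0], [368.0, 198.0], [441.0, 202.0], [438.0, 275.0]]}
red {'c': array([ 372.7, -300.7]), 'wh': array([100.4,  23. ]), 'ang': 80.8, 'box': [[353.0, -348.0], [376.0, -352.0], [392.0, -253.0], [369.0, -249.0]]}
handle {'c': array([ 454.1, -210.5]), 'wh': array([128. ,  46.2]), 'ang': 73.98, 'box': [[414.0, -266.0], [459.0, -278.0], [494.0, -155.0], [450.0, -143.0]]} 299
sce
[... 397 characters left out ...]
, 'ang': 88.99, 'box': [[335.0, 141.0], [764.0, 133.0], [768.0, 393.0], [339.0, 401.0]]}
blue {'c': array([715.9, 193.7]), 'wh': array([116.5,  26.3]), 'ang': 84.51, 'box': [[697.0, 137.0], [723.0, 134.0], [735.0, 250.0], [708.0, 253.0]]}
tin {'c': array([411.5, 240. ]), 'wh': array([79.4, 78.1]), 'ang': 20.73, 'box': [[361.0, 262.0], [388.0, 189.0], [462.0, 218.0], [435.0, 291.0]]}
red {'c': array([ 368.3, -285. ]), 'wh': array([73.9,  8.4]), 'ang': 79.87, 'box': [[358.0, -321.0], [366.0, -322.0], [379.0, -249.0], [371.0, -248.0]]}
handle {'c': array([ 450.1, -206. ]), 'wh': array([121. ,  31.9]), 'ang': 74.14, 'box': [[418.0, -260.0], [449.0, -269.0], [482.0, -152.0], [451.0, -143.0]]} 218
```

View pics/topc.png

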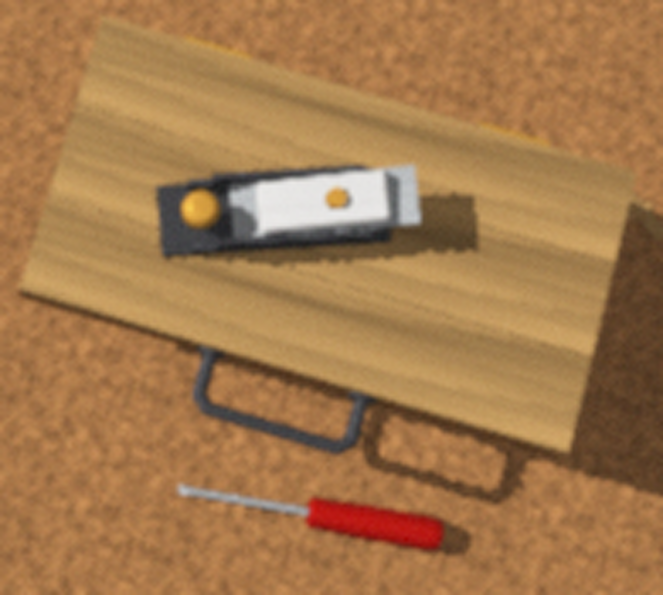

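```bash
cat > m2.py <<'E'
from h import *
n="top"
cr=lambda p:np.array(p)/3.4+[315,170]-0.35
print("toe r,l / at z .146",ray(n,[cr((157,187)),cr((163,256))],.146)*1000)
print("bar ends (outer)",ray(n,[cr((200,405)),cr((345,447))],.121)*1000)
for n in("top","scene"):
    f=np.load(n+"0.npz");im=f["im"];d=f["d"];P=cloud(n,d);z=P[...,2];x=P[...,0];y=P[...,1]
    hsv=cv2.cvtColor(im,cv2.COLOR_RGB2HSV)
    box=(x>.35)&(x<.85)&(y<.1)&(y>-.5)
    for a,b in((.136,.25),): print(n,"lid",rect(n,box&(z>a)&(z<b),.141))
    sub=box&(z>.145)&(z<.25)
    for a,b in((.145,.2),(.16,.176),(.176,.2)):
        m=box&(z>a)&(z<b);print(a,b,cv2.minAreaRect((P[m][:,:2]*1000).astype(np.float32)),m.sum())
    # mat free half
    g=(hsv[...,1]<80)&(x>.4)&(x<.9)&(y>.08)&(y<.45)&(z<.012)&~((np.hypot(x-.405,y-.238)<.055))
    g=cv2.morphologyEx(g.astype(np.uint8),cv2.MORPH_OPEN,np.ones((5,5)));g=cv2.morphologyEx(g,cv2.MORPH_CLOSE,np.ones((31,31)))
    print("mat",rect(n,g,.004)); cv2.imwrite(f"pics/mat_{n}.png",g*255)
    ha=(z>.1)&(z<.135)&(x>.38)&(x<.55)&(y<-.12)&(y>-.3)&(hsv[...,1]<110)&(hsv[...,2]<130)
    # bar pixels: rotate to box frame
    th=np.radians(-15.7);e=np.array([np.cos(th),np.sin(th)]);q=P[ha]
    s=q[:,:2]@e;t=q[:,:2]@[-e[1],e[0]];print("bar s pct",np.percentile(s,[2,20,50,80]),"t",np.percentile(t,[2,98]),"z",np.percentile(q[:,2],[50,95]))
E
python3 m2.py
```

```text
toe r,l / at z .146 [[ 600.50996474 -122.74429336  146.        ]
 [ 551.8082612  -127.02980812  146.        ]]
bar ends (outer) [[ 451.1601789  -155.64052398  121.        ]
 [ 423.83404318 -256.47854135  121.        ]]
top lid {'c': array([ 572.3, -245.1]), 'wh': array([391.8, 206.3]), 'ang': 74.21, 'box': [[420.0, -406.0], [618.0, -462.0], [725.0, -85.0], [526.0, -29.0]]}
0.145 0.2 ((571.9658813476562, -245.41336059570312), (386.4473571777344, 201.84548950195312), 74.53380584716797) 1800
0.16 0.176 ((582.0300903320312, -203.7841339111328), (51.39889144897461, 130.9148712158203), 5.184392929077148) 452
0.176 0.2 ((581.9632568359375, -216.89996337890625), (47.49892807006836, 158.2766876220703), 2.7495901584625244) 760
mat {'c': array([612.8, 262.8]), 'wh': array([259.9, 299.4]), 'ang': 88.88, 'box': [[461.0, 136.0], [760.0, 130.0], [765.0, 390.0], [466.0, 396.0]]}
bar s pct [0.47132505 0.47395778 0.47889485 0.50405237] t [-0.13823487 -0.02034657] z [0.1248349  0.12950362]
scene lid {'c': array([ 579.3, -240.7]), 'wh': array([394.5, 206.9]), 'ang': 74.31, 'box': [[426.0, -403.0], [626.0, -459.0], [732.0, -79.0], [533.0, -23.0]]}
0.145 0.2 ((588.5178833007812, -206.76724243164062), (53.26019287109375, 171.99696350097656), 5.734213352203369) 2224
0.16 0.176 ((587.581787109375, -200.9227294921875), (52.54096603393555, 132.567138671875), 4.799999713897705) 692
0.176 0.2 ((592.5365600585938, -213.3651123046875), (42.972232818603516, 159.5020751953125), 2.1217596530914307) 854
mat {'c': array([616.5, 266. ]), 'wh': array([259.4, 299.3]), 'ang': 88.99, 'box': [[465.0, 139.0], [764.0, 134.0], [768.0, 393.0], [469.0, 398.0]]}
bar s pct [0.47526351 0.47912662 0.48243571 0.49314952] t [-0.1323482  -0.01752049] z [0.12412525 0.12673386]
```

```bash
cat > go.py <<'E'
import sys;from h import *
from scipy.spatial.transform import Rotation as Ro
# usage: go.py x y z az(tool y azimuth deg, tool down)
s=manip.get_state();q=s["ee_rot"];R=Ro.from_quat([q[1],q[2],q[3],q[0]])
M=R.as_matrix();x,y,z,az=map(float,sys.argv[1:5])
a=np.radians(az);ty=np.array([np.cos(a),np.sin(a),0]);tz=np.array([0,0,-1.]);T=np.c_[np.cross(ty,tz),ty,tz]
d=M.T@(np.array([x,y,z])-s["position"])*100
print("clock",s["clock"].round(2) if hasattr(s["clock"],"round") else s["clock"],"pos",s["position"].round(4),"az",np.degrees(np.arctan2(M[1,1],M[0,1])).round(1),"F",s["contact_force"].round(1),"w",round(s["width"],4))
print("shift cm (tool)",d.round(2),"turn deg",np.degrees((R.inv()*Ro.from_matrix(T)).as_rotvec()).round(2))
E
python3 go.py .585 -.203 .28 5
```

```text
clock 0.1 pos [0.2309 0.5261 0.2305] az 66.3 F [-0.1 -0.1 -0.2] w 0.0857
shift cm (tool) [-61.73 -52.53  -4.87] turn deg [-9.000e-02  4.000e-02  6.129e+01]
```

Call:
servo_tool(deltas=[-3.25, -2.76, -0.26, 0, 0, 0, -3.25, -2.76, -0.26, 0, 0, 0, -3.25, -2.76, -0.26, 0, 0, 0, -3.25, -2.76, -0.26, 0, 0, 0, -3.25, -2.76, -0.26, 0, 0, 0, -3.25, -2.76, -0.26, 0, 0, 0, -3.25, -2.76, -0.26, 0, 0, 0, -3.25, -2.76, -0.26, 0, 0, 0, -3.25, -2.76, -0.26, 0, 0, 0, -3.25, -2.76, -0.26, 0, 0, 0, -3.25, -2.76, -0.26, 0, 0, 0, -3.25, -2.76, -0.26, 0, 0, 0, -3.25, -2.76, -0.26, 0, 0, 0, -3.25, -2.76, -0.26, 0, 0, 0, -3.25, -2.76, -0.26, 0, 0, 0, -3.25, -2.76, -0.26, 0, 0, 0, -3.25, -2.76, -0.26, 0, 0, 0], jaw=8.5)

```text
clock: 1.8
position: [0.556, -0.1456, 0.2695]
ee_rot: [-0.004, 0.201, 0.98, -0.001]
contact_force: [0.2, 0.2, 0.1]
width: 0.0849
```

Call:
servo_tool(deltas=[0, 0, 0, 0, 0, 8, 0, 0, 0, 0, 0, 8, 0, 0, 0, 0, 0, 8, 0, 0, 0, 0, 0, 8, 0, 0, 0, 0, 0, 8, 0, 0, 0, 0, 0, 8, 0, 0, 0, 0, 0, 8])

```text
clock: 2.5
position: [0.5572, -0.1536, 0.2637]
ee_rot: [-0.006, 0.656, 0.755, -0.006]
contact_force: [-0.1, -0.3, 0.1]
width: 0.085
```

```bash
python3 go.py .585 -.203 .25 5
```

```text
clock 2.5 pos [ 0.5572 -0.1536  0.2637] az 8.1 F [-0.1 -0.3  0.1] w 0.085
shift cm (tool) [-5.29  2.08  1.33] turn deg [-0.95 -0.09  3.05]
```

Call:
servo_tool(deltas=[-2.6, 1.0, 0.6, -0.9, 0, 3, -2.4, 1.0, 0.6, 0, 0, 0, 0, 0, 0, 0, 0, 0])

```text
clock: 2.8
position: [0.5831, -0.202, 0.2498]
ee_rot: [-0.002, 0.676, 0.737, 0.0]
contact_force: [-0.6, -0.2, -0.4]
width: 0.0849
```

```bash
python3 go.py .585 -.203 .21 5
python3 - <<'E'
from h import *
for n in("scene","top"):
    im,d=eyes.get_image(n);np.savez(n+"1.npz",im=im,d=d)
    a=im[150:290,100:330] if n=="scene" else im[170:310,320:520]
    cv2.imwrite(f"pics/{n}1.png",cv2.resize(a[:,:,::-1],None,fx=3.4,fy=3.4,interpolation=2))
E
```

```text
clock 2.8 pos [ 0.5831 -0.202   0.2498] az 5.0 F [-0.6 -0.2 -0.4] w 0.0849
shift cm (tool) [-0.13  0.19  3.98] turn deg [-0.14 -0.17 -0.01]
```

View pics/scene1.png

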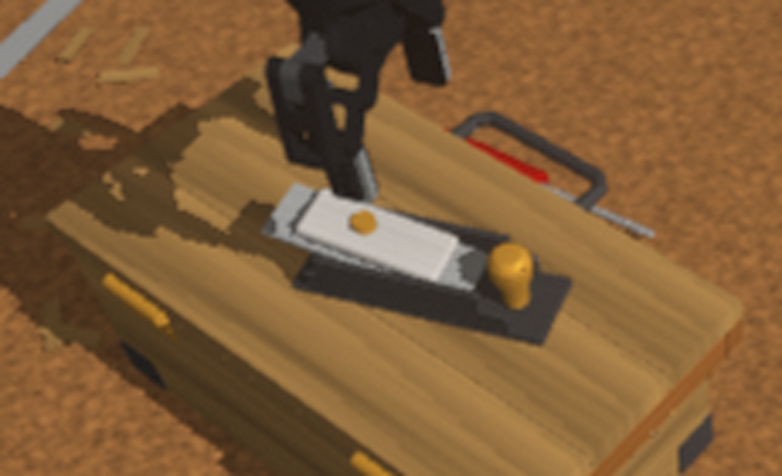

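View pics/top1.png

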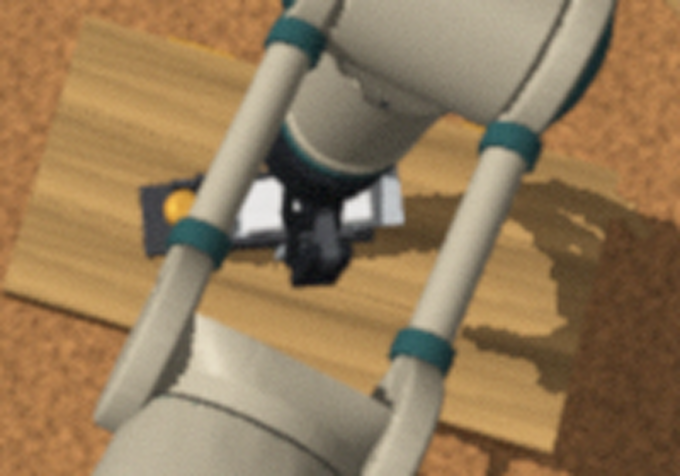

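The scene view shows the open fingers above the plane, one on each cheek side and near its middle: far finger tip at crop (350,190), near finger at (440,70). The toe and knob are at the right.

Call:
servo_tool(deltas=[-0.1, 0.2, 3, 0, 0, 0, 0, 0, 3, 0, 0, 0, 0, 0, 2.5, 0, 0, 0, 0, 0, 1.0, 0, 0, 0, 0, 0, 0.5, 0, 0, 0, 0, 0, 0, 0, 0, 0])

```text
clock: 3.5
position: [0.5848, -0.198, 0.1504]
ee_rot: [-0.002, 0.674, 0.739, 0.002]
contact_force: [0.7, 0.8, 0.0]
width: 0.085
```

```bash
python3 go.py .585 -.203 .144 5
```

```text
clock 3.5 pos [ 0.5848 -0.198   0.1504] az 5.3 F [0.7 0.8 0. ] w 0.085
shift cm (tool) [-0.5  -0.02  0.63] turn deg [ 0.02 -0.32  0.28]
```

Call:
servo_tool(deltas=[-0.5, 0, 0.3, 0, -0.3, 0.3, 0, 0, 0.3, 0, 0, 0, 0, 0, 0, 0, 0, 0])

```text
clock: 3.8
position: [0.5871, -0.204, 0.1472]
ee_rot: [0.003, 0.676, 0.737, 0.001]
contact_force: [-1.0, 0.2, 0.6]
width: 0.0851
```

Call:
servo_tool(deltas=[0, 0, 0, 0, 0, 0, 0, 0, 0, 0, 0, 0, 0, 0, 0, 0, 0, 0, 0, 0, 0, 0, 0, 0, 0, 0, 0, 0, 0, 0, 0, 0, 0, 0, 0, 0], jaw=3.5, grip_force=60)

```text
clock: 4.4
position: [0.5869, -0.2045, 0.1489]
ee_rot: [0.004, 0.676, 0.737, 0.001]
contact_force: [0.1, -0.2, 1.0]
width: 0.049
```

```bash
python3 go.py .585 -.203 .144 5
python3 - <<'E'
from h import *
n="scene"
im,d=eyes.get_image(n)
a=im[150:290,100:330]
cv2.imwrite(f"pics/{n}2.png",cv2.resize(a[:,:,::-1],None,fx=3.4,fy=3.4,interpolation=2))
E
```

```text
clock 4.4 pos [ 0.5869 -0.2045  0.1489] az 5.0 F [ 0.1 -0.2  1. ] w 0.049
shift cm (tool) [ 0.17 -0.18  0.49] turn deg [ 0.33  0.25 -0.02]
```

View pics/scene2.png

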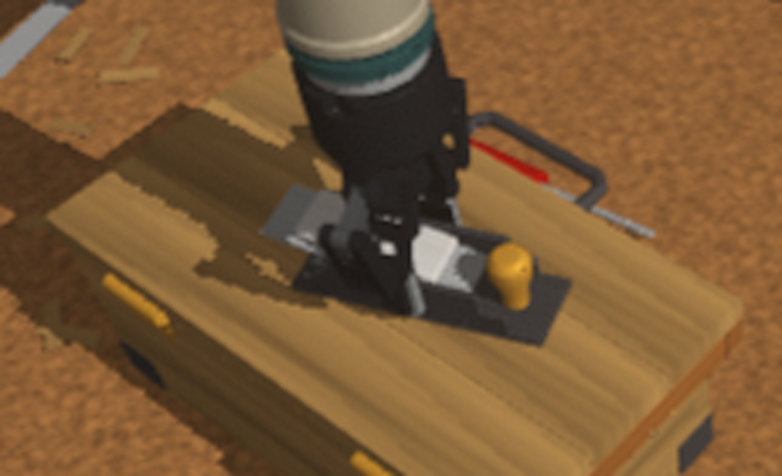

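The width is 49 mm, so the fingers are on the cheeks. I'll lift gently.

Call:
servo_tool(deltas=[0, 0, -0.5, 0, 0, 0, 0, 0, -0.5, 0, 0, 0, 0, 0, -1, 0, 0, 0, 0, 0, -1.5, 0, 0, 0, 0, 0, -2, 0, 0, 0, 0, 0, -1.5, 0, 0, 0, 0, 0, 0, 0, 0, 0], grip_force=80)

```text
clock: 5.15
position: [0.583, -0.202, 0.2159]
ee_rot: [-0.004, 0.676, 0.737, -0.001]
contact_force: [1.2, -0.4, -7.2]
width: 0.0485
```

```bash
python3 go.py .57 .263 .23 -1
python3 - <<'E'
from h import *
n="scene"
im,d=eyes.get_image(n)
a=im[130:290,100:330]
cv2.imwrite(f"pics/{n}3.png",cv2.resize(a[:,:,::-1],None,fx=3.4,fy=3.4,interpolation=2))
E
```

```text
clock 5.15 pos [ 0.583  -0.202   0.2159] az 5.0 F [ 1.2 -0.4 -7.2] w 0.0485
shift cm (tool) [46.44  2.73 -1.22] turn deg [-0.41 -0.24  5.98]
```

View pics/scene3.png

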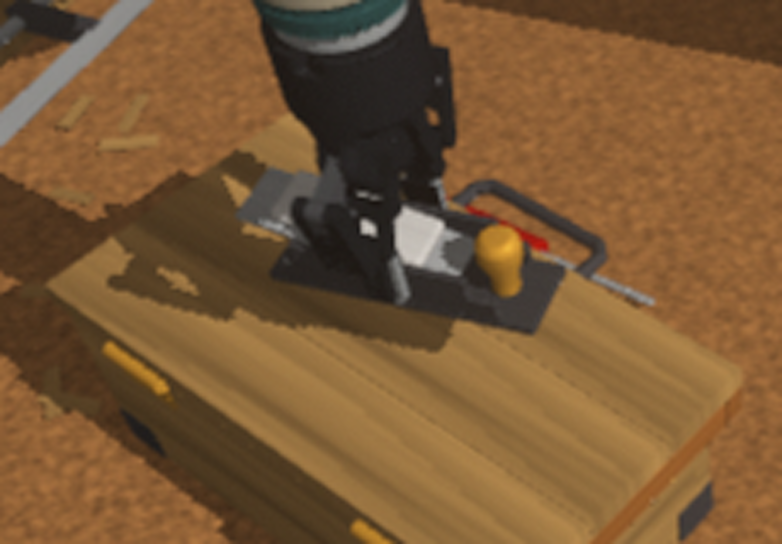

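The plane is held level; the wrist reads about 7 N. Next I'll carry it over the near part of the mat.

Call:
servo_tool(deltas=[1.5, 0, -0.5, 0, 0, 0, 2.5, 0.1, -0.3, 0, 0, 0.5, 3.5, 0.2, 0, 0, 0, 0.5, 3.5, 0.2, 0, 0, 0, 0.5, 3.5, 0.2, 0, 0, 0, 0.5, 3.5, 0.2, 0, 0, 0, 0.5, 3.5, 0.2, 0, 0, 0, 0.5, 3.5, 0.2, 0, 0, 0, 0.5, 3.5, 0.2, 0, 0, 0, 0.5, 3.5, 0.2, 0, 0, 0, 0.5, 3.5, 0.2, 0, 0, 0, 0.5, 3.5, 0.2, 0, 0, 0, 0.5, 2.5, 0, 0, 0, 0, 0.5, 1.5, 0, 0, 0, 0, 0, 0.7, 0, 0, 0, 0, 0, 0, 0, 0, 0, 0, 0])

```text
clock: 6.8
position: [0.5731, 0.2623, 0.2108]
ee_rot: [-0.019, 0.714, 0.699, -0.011]
contact_force: [-0.6, -0.8, -7.8]
width: 0.0488
```

```bash
python3 go.py .57 .264 .04 -1
```

```text
clock 6.8 pos [0.5731 0.2623 0.2108] az -1.2 F [-0.6 -0.8 -7.8] w 0.0488
shift cm (tool) [-1.000e-02  3.900e-01  1.708e+01] turn deg [-2.38 -0.61 -0.23]
```

Call:
servo_tool(deltas=[0, 0, 2.5, -2.4, -0.6, 0, 0, 0, 3, 0, 0, 0, 0, 0, 3, 0, 0, 0, 0, 0, 3, 0, 0, 0, 0, 0, 2.5, 0, 0, 0, 0, 0, 1.5, 0, 0, 0, 0, 0, 0.5, 0, 0, 0, 0, 0, 0, 0, 0, 0])

```text
clock: 7.6
position: [0.5739, 0.2496, 0.0475]
ee_rot: [0.004, 0.717, 0.697, -0.002]
contact_force: [-0.8, -0.9, -7.1]
width: 0.0485
```

```bash
python3 go.py .57 .264 .018 -1
python3 - <<'E'
from h import *
n="scene"
im,d=eyes.get_image(n)
a=im[200:460,310:560]
cv2.imwrite(f"pics/{n}4.png",cv2.resize(a[:,:,::-1],None,fx=2.3,fy=2.3,interpolation=2))
E
```

```text
clock 7.6 pos [0.5739 0.2496 0.0475] az -1.7 F [-0.8 -0.9 -7.1] w 0.0485
shift cm (tool) [ 1.45 -0.44  2.93] turn deg [ 0.14  0.49 -0.69]
```

View pics/scene4.png

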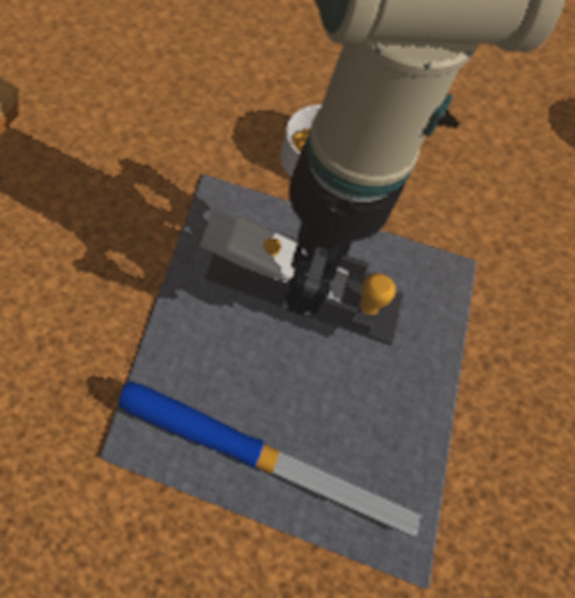

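The plane hangs over the near, free part of the mat, well clear of the chisel (crop row ~450) and the tin. I'll lower it with small steps.

Call:
servo_tool(deltas=[0.8, -0.2, 1, 0, 0.5, -0.5, 0.7, -0.1, 1, 0, 0, 0, 0, 0, 0.5, 0, 0, 0, 0, 0, 0.3, 0, 0, 0, 0, 0, 0, 0, 0, 0])

```text
clock: 8.15
position: [0.5743, 0.2668, 0.0212]
ee_rot: [0.002, 0.714, 0.7, 0.005]
contact_force: [0.3, -0.5, -8.1]
width: 0.0486
```

```bash
python3 go.py .57 .264 .012 -1
```

```text
clock 8.15 pos [0.5743 0.2668 0.0212] az -1.1 F [ 0.3 -0.5 -8.1] w 0.0486
shift cm (tool) [-0.29 -0.43  0.92] turn deg [ 0.59 -0.19 -0.14]
```

Call:
servo_tool(deltas=[0, 0, 0.4, 0.5, 0, 0, 0, 0, 0.3, 0, 0, 0, 0, 0, 0.2, 0, 0, 0, 0, 0, 0, 0, 0, 0])

```text
clock: 8.55
position: [0.5751, 0.2672, 0.0125]
ee_rot: [-0.0, 0.714, 0.7, 0.002]
contact_force: [-0.6, 0.5, -5.0]
width: 0.0486
```

Call:
servo_tool(deltas=[0, 0, 0.2, 0, 0, 0, 0, 0, 0.2, 0, 0, 0, 0, 0, 0, 0, 0, 0])

```text
clock: 8.85
position: [0.5752, 0.2672, 0.0128]
ee_rot: [0.0, 0.714, 0.7, 0.003]
contact_force: [-0.4, 0.1, -7.1]
width: 0.0486
```

Call:
servo_tool(deltas=[0, 0, 0.4, 0, 0, 0, 0, 0, 0.4, 0, 0, 0])

```text
clock: 9.05
position: [0.5757, 0.2675, 0.012]
ee_rot: [0.001, 0.714, 0.7, 0.004]
contact_force: [-7.8, -2.7, 25.0]
width: 0.0481
```

Call:
servo_tool(deltas=[0, 0, 0.3, 0, 0, 0])

```text
clock: 9.15
position: [0.5757, 0.2675, 0.012]
ee_rot: [0.001, 0.714, 0.7, 0.004]
contact_force: [-5.1, -0.7, 7.2]
width: 0.0484
```

Touchdown at TCP 0.012, with the force turned upward. Releasing.

Call:
servo_tool(deltas=[0, 0, 0, 0, 0, 0, 0, 0, 0, 0, 0, 0, 0, 0, 0, 0, 0, 0, 0, 0, 0, 0, 0, 0, 0, 0, 0, 0, 0, 0, 0, 0, 0, 0, 0, 0], jaw=8.5)

```text
clock: 9.75
position: [0.5808, 0.2689, 0.0152]
ee_rot: [0.003, 0.714, 0.7, 0.01]
contact_force: [-0.7, 0.3, 0.2]
width: 0.0848
```

Call:
servo_tool(deltas=[0, 0, -0.5, 0, 0, 0, 0, 0, -1.5, 0, 0, 0, 0, 0, -3, 0, 0, 0, 0, 0, -4, 0, 0, 0, 0, 0, -4, 0, 0, 0, 0, 0, -4, 0, 0, 0, 0, 0, -4, 0, 0, 0, 0, 0, -1.5, 0, 0, 0, 0, 0, 0, 0, 0, 0])

```text
clock: 10.65
position: [0.5757, 0.2666, 0.2487]
ee_rot: [0.002, 0.714, 0.7, 0.008]
contact_force: [0.6, -0.3, -0.4]
width: 0.0851
```

```bash
python3 go.py .438 -.205 .25 -15.7
python3 - <<'E'
from h import *
n="scene"
im,d=eyes.get_image(n)
a=im[200:460,310:560]
cv2.imwrite(f"pics/{n}5.png",cv2.resize(a[:,:,::-1],None,fx=2.3,fy=2.3,interpolation=2))
E
```

```text
clock 10.65 pos [0.5757 0.2666 0.2487] az -1.2 F [ 0.6 -0.3 -0.4] w 0.0851
shift cm (tool) [-47.43 -12.82  -0.67] turn deg [ 0.76 -0.54 14.55]
```

View pics/scene5.png

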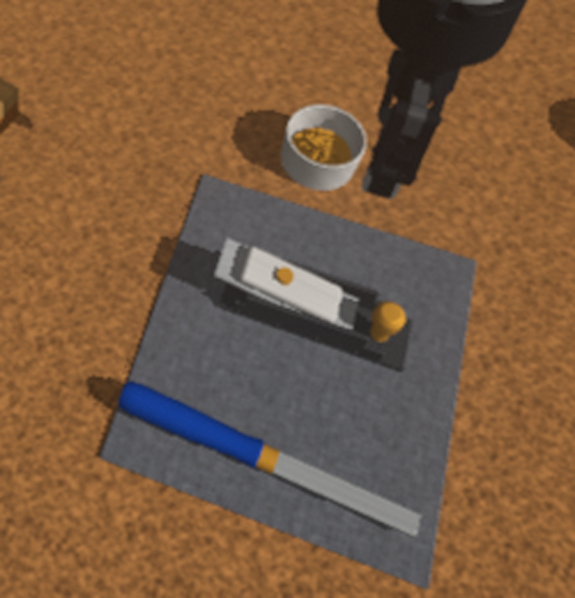

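The plane sits flat and wholly on the mat, knob end at crop (390,320) and clear of the chisel and tin. On to the handle.

Call:
servo_tool(deltas=[-3.4, -0.9, 0, 0, 0, 0, -3.4, -0.9, 0, 0, 0, 0, -3.4, -0.9, 0, 0, 0, 0, -3.4, -0.9, 0, 0, 0, 0, -3.4, -0.9, 0, 0, 0, 0, -3.4, -0.9, 0, 0, 0, 0, -3.4, -0.9, 0, 0, 0, 0, -3.4, -0.9, 0, 0, 0, 0, -3.4, -0.9, 0, 0, 0, 0, -3.4, -0.9, 0, 0, 0, 0, -3.4, -0.9, 0, 0, 0, 0, -3.4, -0.9, 0, 0, 0, 0, -3.4, -0.9, 0, 0, 0, 0, 0, 0, 0, 0, 0, 7.3, 0, 0, 0, 0, 0, 7.2, 0, 0, 0, 0, 0, 0], jaw=3.4)

```text
clock: 12.3
position: [0.4292, -0.1867, 0.2137]
ee_rot: [-0.018, 0.799, 0.601, -0.009]
contact_force: [0.0, 0.3, -0.4]
width: 0.0341
```

```bash
python3 go.py .438 -.205 .20 -15.7
```

```text
clock 12.3 pos [ 0.4292 -0.1867  0.2137] az -16.0 F [ 0.   0.3 -0.4] w 0.0341
shift cm (tool) [-1.53  1.41  1.3 ] turn deg [-2.31 -0.41 -0.35]
```

Call:
servo_tool(deltas=[-0.8, 0.7, 0.5, -2.3, -0.4, -0.3, -0.7, 0.7, 0.5, 0, 0, 0, 0, 0, 0, 0, 0, 0])

```text
clock: 12.6
position: [0.4372, -0.2039, 0.1997]
ee_rot: [-0.003, 0.795, 0.606, -0.001]
contact_force: [-0.1, 0.9, 0.5]
width: 0.0344
```

```bash
python3 go.py .438 -.205 .15 -15.7;python3 - <<'E'
from h import *
for n in("scene","top"):
    im,d=eyes.get_image(n)
    a=im[120:260,170:400] if n=="scene" else im[210:350,300:500]
    cv2.imwrite(f"pics/{n}6.png",cv2.resize(a[:,:,::-1],None,fx=3.4,fy=3.4,interpolation=2))
E
```

```text
clock 12.6 pos [ 0.4372 -0.2039  0.1997] az -15.3 F [-0.1  0.9  0.5] w 0.0344
shift cm (tool) [-0.1   0.13  4.97] turn deg [-0.32 -0.14  0.37]
```

View pics/scene6.png

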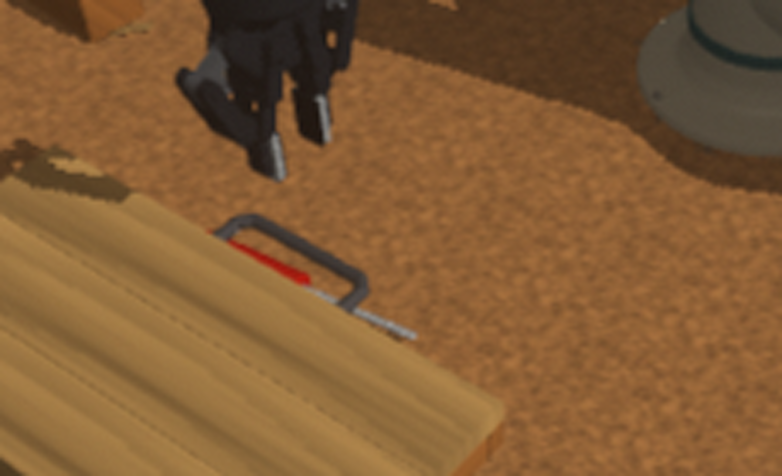

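View pics/top6.png

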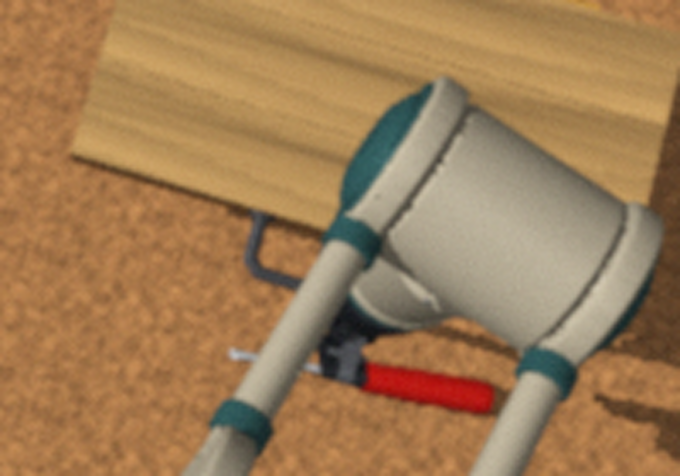

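Run:
```python
from h import *
for n in("scene","top"):
    c=eyes.get_calibration(n)
    for p in([.4372,-.2039,.2],[.4372,-.2039,.207],[.438,-.205,.121],[.436,-.206,.121],[.442,-.204,.121]):
        uv=cv2.projectPoints(np.array([p]),c["rvec"],c["tvec"],c["camera_matrix"],None)[0].ravel()
        print(n,p,uv.round(1),"crop",((uv-([170,120] if n=="scene" else [300,210]))*3.4).round(0))
```

```text
scene [0.4372, -0.2039, 0.2] [255.3 165.5] crop [290. 155.]
scene [0.4372, -0.2039, 0.207] [254.9 162.9] crop [289. 146.]
scene [0.438, -0.205, 0.121] [259.2 192.2] crop [303. 246.]
scene [0.436, -0.206, 0.121] [259.2 191.5] crop [303. 243.]
scene [0.442, -0.204, 0.121] [258.8 193.5] crop [302. 250.]
top [0.4372, -0.2039, 0.2] [399.8 292.8] crop [339. 281.]
top [0.4372, -0.2039, 0.207] [400.4 292.5] crop [341. 281.]
top [0.438, -0.205, 0.121] [394.3 294.7] crop [321. 288.]
top [0.436, -0.206, 0.121] [394.7 295.6] crop [322. 291.]
top [0.442, -0.204, 0.121] [393.9 293. ] crop [319. 282.]
```

The scene view shows the jaws above the bar middle, crop (303,160) over bar (303,250). The agreement is within a few mm and the jaw margin is ±12 mm, so I'm descending.

Call:
servo_tool(deltas=[-0.1, 0.2, 2.5, -0.3, 0, 0, 0, 0, 2.5, 0, 0, 0, 0, 0, 2, 0, 0, 0, 0, 0, 1.5, 0, 0, 0, 0, 0, 0.6, 0, 0, 0, 0, 0, 0, 0, 0, 0])

```text
clock: 13.3
position: [0.4411, -0.2032, 0.108]
ee_rot: [-0.0, 0.793, 0.609, 0.002]
contact_force: [0.2, -0.4, -0.6]
width: 0.0342
```

```bash
python3 go.py .438 -.205 .102 -15.7;python3 - <<'E'
from h import *
for n in("scene",):
    im,d=eyes.get_image(n)
    a=im[120:260,170:400] if n=="scene" else im[210:350,300:500]
    cv2.imwrite(f"pics/{n}7.png",cv2.resize(a[:,:,::-1],None,fx=3.4,fy=3.4,interpolation=2))
E
```

```text
clock 13.3 pos [ 0.4411 -0.2032  0.108 ] az -15.0 F [ 0.2 -0.4 -0.6] w 0.0342
shift cm (tool) [-0.25 -0.26  0.6 ] turn deg [ 0.11 -0.19  0.7 ]
```

View pics/scene7.png

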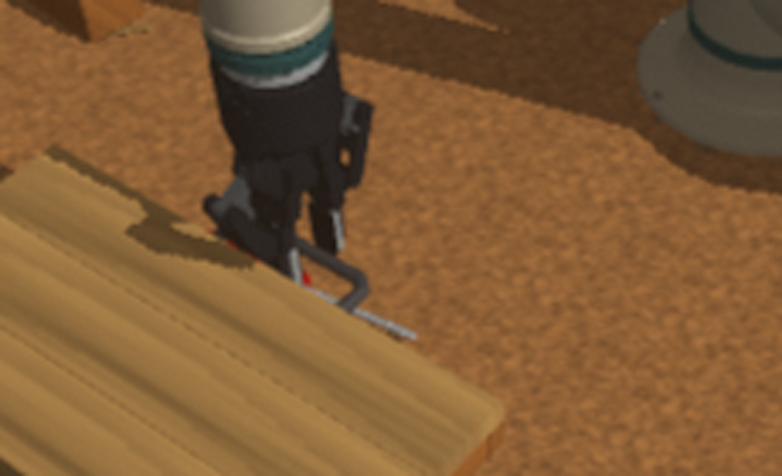

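The bar, crop (310,245), lies between the two fingers, one in the gap behind it and one in front. I'll go 6 mm lower and close.

Call:
servo_tool(deltas=[-0.2, -0.2, 0.5, 0, 0, 0.7, 0, 0, 0.4, 0, 0, 0, 0, 0, 0, 0, 0, 0])

```text
clock: 13.65
position: [0.4403, -0.2057, 0.1009]
ee_rot: [0.002, 0.797, 0.604, 0.003]
contact_force: [0.1, 0.4, -0.3]
width: 0.034
```

Call:
servo_tool(deltas=[0, 0, 0, 0, 0, 0, 0, 0, 0, 0, 0, 0, 0, 0, 0, 0, 0, 0, 0, 0, 0, 0, 0, 0, 0, 0, 0, 0, 0, 0, 0, 0, 0, 0, 0, 0], jaw=0.3, grip_force=50)

```text
clock: 14.25
position: [0.4384, -0.2053, 0.1014]
ee_rot: [0.001, 0.797, 0.604, 0.002]
contact_force: [0.2, -0.1, -0.2]
width: 0.0079
```

```bash
python3 go.py .438 -.205 .102 -15.7
```

```text
clock 14.25 pos [ 0.4384 -0.2053  0.1014] az -15.7 F [ 0.2 -0.1 -0.2] w 0.0079
shift cm (tool) [ 0.02 -0.04 -0.06] turn deg [ 0.19 -0.08  0.01]
```

Call:
servo_tool(deltas=[0, 0.01, -0.6, 0, 0, 0, 0, 0.05, -1.2, 0, 0, 0, 0, 0.1, -1.3, 0, 0, 0, 0, 0.17, -1.3, 0, 0, 0, 0, 0, 0, 0, 0, 0])

```text
clock: 14.75
position: [0.4412, -0.2061, 0.1452]
ee_rot: [-0.0, 0.797, 0.604, 0.001]
contact_force: [-0.0, -0.4, -3.7]
width: 0.0083
```

```bash
cat > ang.py <<'E'
from h import *
# lid pose by handle: start TCP at closed
p0=np.array([.4384,-.2053,.1014]);e=np.array([np.cos(np.radians(-15.7)),np.sin(np.radians(-15.7)),0])
s=manip.get_state();d=s["position"]-p0
h=-.246+d@e;v=-.004+d[2]
print("clock",s["clock"],"fwd",round(float(d@e),4),"lat",round(float(d@[-e[1],e[0],0]),4),"up",round(float(d[2]),4),"theta",np.degrees(np.arctan2(v,-h)-np.arctan2(-.004,.246)).round(1),"r err",round(float(np.hypot(h,v)-.24603),4),"F",s["contact_force"].round(1),"w",round(s["width"],4))
E
python3 ang.py;python3 go.py .438 -.205 .102 -15.7;python3 - <<'E'
from h import *
im,d=eyes.get_image("scene")
cv2.imwrite("pics/scene8.png",cv2.resize(im[100:340,90:400,::-1],None,fx=2.4,fy=2.4,interpolation=2))
E
```

```text
clock 14.75 fwd 0.0029 lat -0.0 up 0.0438 theta 10.2 r err 0.0003 F [-0.  -0.4 -3.7] w 0.0083
clock 14.75 pos [ 0.4412 -0.2061  0.1452] az -15.7 F [-0.  -0.4 -3.7] w 0.0083
shift cm (tool) [ 0.01 -0.34  4.32] turn deg [ 0.03 -0.13 -0.  ]
```

View pics/scene8.png

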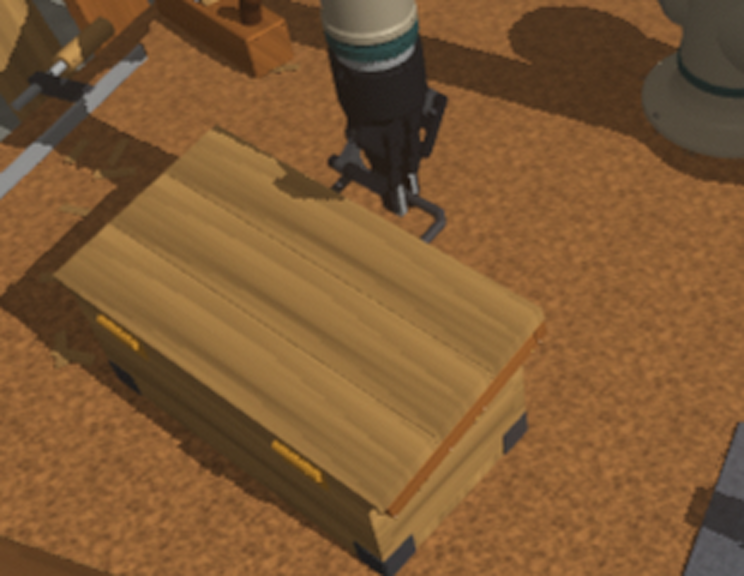

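The lid is rising with the handle in the grip, open about 10°. I'll continue along the arc.

Call:
servo_tool(deltas=[0, 0.26, -1.26, 0, 0, 0, 0, 0.33, -1.25, 0, 0, 0, 0, 0.39, -1.23, 0, 0, 0, 0, 0.46, -1.2, 0, 0, 0, 0, 0.52, -1.18, 0, 0, 0, 0, 0.58, -1.15, 0, 0, 0, 0, 0.64, -1.12, 0, 0, 0, 0, 0.7, -1.08, 0, 0, 0, 0, 0, 0, 0, 0, 0])

```text
clock: 15.7
position: [0.469, -0.2138, 0.2297]
ee_rot: [-0.014, 0.797, 0.604, -0.007]
contact_force: [1.4, -0.9, -6.5]
width: 0.0084
```

```bash
python3 ang.py;python3 go.py .438 -.205 .102 -15.7
```

```text
clock 15.7 fwd 0.0317 lat 0.0001 up 0.1283 theta 31.1 r err 0.0017 F [ 1.4 -0.9 -6.5] w 0.0084
clock 15.7 pos [ 0.469  -0.2138  0.2297] az -15.7 F [ 1.4 -0.9 -6.5] w 0.0084
shift cm (tool) [-0.05 -2.82 12.86] turn deg [-1.78 -0.28  0.03]
```

Call:
servo_tool(deltas=[0, 0.8, -1.09, -0.9, 0, 0, 0, 0.8, -1.05, -0.5, 0, 0, 0, 0.83, -1.01, -0.3, 0, 0, 0, 0.88, -0.96, -0.3, 0, 0, 0, 0.92, -0.92, -0.3, 0, 0, 0, 0.97, -0.87, -0.3, 0, 0, 0, 1.0, -0.82, -0.3, 0, 0, 0, 0, 0, 0, 0, 0])

```text
clock: 16.5
position: [0.5208, -0.2284, 0.2961]
ee_rot: [-0.004, 0.797, 0.604, 0.001]
contact_force: [-0.6, -0.9, -3.5]
width: 0.0079
```

```bash
python3 ang.py;python3 go.py .438 -.205 .102 -15.7
```

```text
clock 16.5 fwd 0.0856 lat 0.0001 up 0.1947 theta 50.9 r err 0.0032 F [-0.6 -0.9 -3.5] w 0.0079
clock 16.5 pos [ 0.5208 -0.2284  0.2961] az -15.7 F [-0.6 -0.9 -3.5] w 0.0079
shift cm (tool) [-0.11 -8.51 19.45] turn deg [-0.27 -0.36  0.  ]
```

Call:
servo_tool(deltas=[0, 1.0, -0.72, 0, 0, 0, 0, 1.0, -0.65, 0, 0, 0, 0, 0.8, -0.5, -0.2, 0, 0, 0, 0.5, -0.3, 0, 0, 0, 0, 0, 0, 0, 0, 0])

```text
clock: 17.0
position: [0.5497, -0.2365, 0.3189]
ee_rot: [-0.005, 0.797, 0.604, 0.0]
contact_force: [-2.2, 0.8, 1.8]
width: 0.008
```

```bash
python3 ang.py;python3 go.py .438 -.205 .102 -15.7;python3 - <<'E'
from h import *
for n in("scene","top"):
    im,d=eyes.get_image(n);np.savez(n+"9.npz",im=im,d=d)
    cv2.imwrite(f"pics/{n}9.png",im[:,:,::-1])
    P=cloud(n,d);th=np.radians(-15.7);e=np.array([np.cos(th),np.sin(th),0])
    s=P@e;t=P@np.array([-e[1],e[0],0]);z=P[...,2]
    hs=.5763*e[0]+-.243*e[1]+.103
    ts=-.5763*e[1]-.243*e[0]
    m=(abs(s-hs)<.25)&(abs(t-ts)<.18)&(z>.16)&(z<.36)&(cv2.cvtColor(im,cv2.COLOR_RGB2HSV)[...,1]>80)
    q=np.c_[s[m],t[m],z[m]]
    # RANSAC plane
    rng=np.random.default_rng(0);best=0
    for _ in range(300):
        a=q[rng.choice(len(q),3,False)];nn=np.cross(a[1]-a[0],a[2]-a[0]);nn/=np.linalg.norm(nn)+1e-12
        k=abs((q-a[0])@nn)<.003
        if k.sum()>best:best=k.sum();bk=k
    c=q[bk].mean(0);nn=np.linalg.svd(q[bk]-c,full_matrices=False)[2][2];nn*=np.sign(nn[2])
    print(n,len(q),best,"normal",nn.round(3),"theta",np.degrees(np.arctan2(nn[0],nn[2])).round(1))
E
```

```text
clock 17.0 fwd 0.1156 lat 0.0 up 0.2175 theta 59.5 r err 0.0041 F [-2.2  0.8  1.8] w 0.008
clock 17.0 pos [ 0.5497 -0.2365  0.3189] az -15.7 F [-2.2  0.8  1.8] w 0.008
shift cm (tool) [ -0.12 -11.43  21.78] turn deg [-0.45 -0.35 -0.01]
scene 14181 12754 normal [ 0.856 -0.001  0.516] theta 58.9
top 3961 2201 normal [ 0.853 -0.001  0.522] theta 58.5
```

View pics/scene9.png

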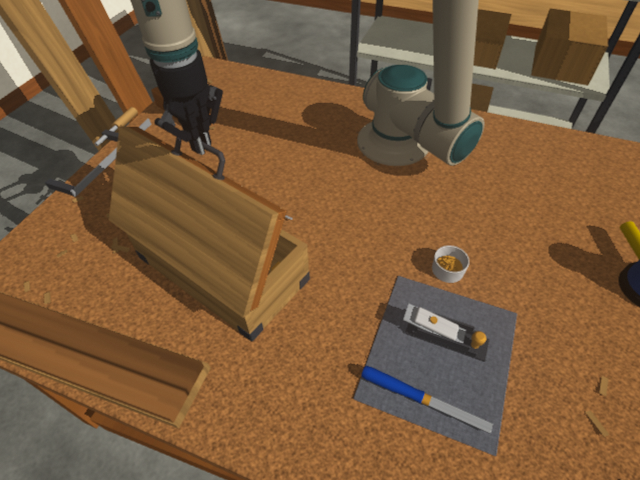

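Three readings put the lid at 58.5–59.5°: kinematics 59.5, scene 58.9, top 58.5. The plane lies on the mat at about (447,330), the chisel and tin look undisturbed, and the fingers are on the handle at (200,145). I'll hold and check that it stays steady.

Call:
servo_tool(deltas=[0, 0.3, 0, 0, 0, 0, 0, 0, 0, 0, 0, 0, 0, 0, 0, 0, 0, 0, 0, 0, 0, 0, 0, 0, 0, 0, 0, 0, 0, 0, 0, 0, 0, 0, 0, 0, 0, 0, 0, 0, 0, 0, 0, 0, 0, 0, 0, 0])

```text
clock: 17.9
position: [0.5502, -0.2367, 0.3192]
ee_rot: [-0.005, 0.797, 0.604, -0.001]
contact_force: [-4.6, 1.0, 1.2]
width: 0.0079
```

```bash
python3 ang.py
python3 - <<'E'
from h import *
for n in("scene","top"):
    im,d=eyes.get_image(n);P=cloud(n,d);x,y,z=P[...,0],P[...,1],P[...,2]
    if n=="scene": cv2.imwrite("pics/scene10.png",im[:,:,::-1])
    m=(x>.48)&(x<.68)&(y>.12)&(y<.4)&(z>.012)&(z<.08);print(n,cv2.minAreaRect((P[m][:,:2]*1000).astype(np.float32)),np.nanmax(z[m]))
    m=(x>.48)&(x<.68)&(y>.12)&(y<.4)&(z>.012)&(z<.035);print(" box",cv2.boxPoints(cv2.minAreaRect((P[m][:,:2]*1000).astype(np.float32))).round().tolist())
E
python3 ang.py
```

```text
clock 17.9 fwd 0.1161 lat 0.0001 up 0.2178 theta 59.7 r err 0.0041 F [-4.6  1.   1.2] w 0.0079
scene ((577.9269409179688, 263.3734436035156), (169.38848876953125, 52.49058151245117), 88.46702575683594) 0.056436927212267625
 box [[550.0, 196.0], [602.0, 195.0], [606.0, 347.0], [554.0, 349.0]]
top ((556.0410766601562, 259.0506591796875), (92.64981079101562, 167.89866638183594), 3.7082273960113525) 0.0602722470125827
 box [[504.0, 340.0], [514.0, 186.0], [607.0, 192.0], [597.0, 346.0]]
clock 18.0 fwd 0.1161 lat 0.0001 up 0.2178 theta 59.7 r err 0.0041 F [-2.9  1.7  2.3] w 0.0078
```

View pics/scene10.png

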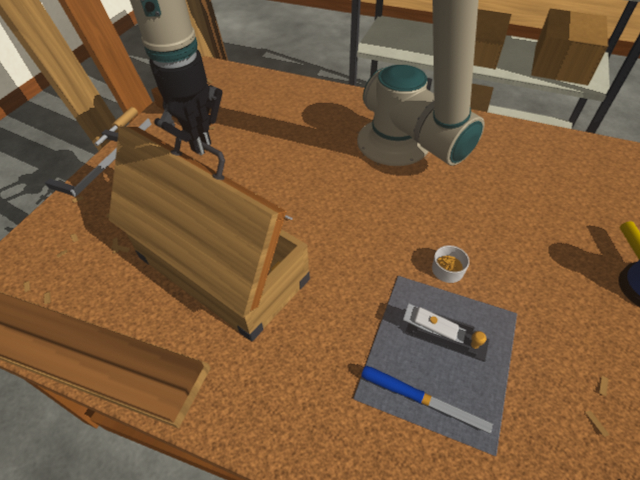

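Nothing has moved since the last picture, the lid is steady at about 59.7°, and the plane is well inside the mat. Handing in.

```bash
python3 -c "
from rig import manip
print(manip.sign_off())"
```

```text
the job is handed in; nothing more can be done
None
```

I took the block plane off the lid and set it sole down on the near part of the mat. Then I lifted the lid by its handle to about 60° and handed the job in at 18 s, still holding it there. The sign-off gives no verdict.

**Lid:** the arm's position put it at 59.7° and it stayed there through the last 0.8 s of holding. Before a final 0.3 cm nudge, plane fits to the two camera views gave 58.9° and 58.5°. All three are inside the 55–65° band.

**Grip on the handle:** the jaws read 8 mm on the 10 mm bar. I put that down to the pads giving a little, since they also read 49 mm on the 50 mm plane. The handle radius at the hold came out 4 mm larger than the nominal one, with only a few newtons at the wrist.

**Plane:** the scene camera puts its sole at about x 0.55–0.61 m, y 0.20–0.35 m. The mat runs from about 0.46–0.77 m and 0.13–0.40 m, so it is well inside, and the last picture shows it flat and clear of the chisel.

**Chisel, screwdriver and tin:** the chisel and tin look undisturbed in the pictures. I did not re-measure them, and the screwdriver was mostly hidden behind the lid at the end.

**Checks that disagreed:** the two cameras differed by up to about 8 mm at the start, so I used values between them. The top camera's last outline of the plane came out too wide (93 mm), probably from stray points, so I relied on the scene view.

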